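Load the reagent cups of a sequencer bench

TASK

Get the reagent cups ready for the run: a square bottle has been left in one of the three round cups, so first move it to the return tray and stand it beside the square bottle that is already there. Only then stand each of the three round bottles in the cup of its own size, the slimmest in the narrowest and the widest in the widest. Set everything down upright, never dropping a bottle from a height, and leave the other square bottle and the pipette-tip box where they are.

Things in the scene. Friction and masses are not known exactly. Their poses are not given: they have to be found in the camera images.
- bottle_small: Round white plastic reagent bottle with a narrower blue screw cap, standing on the bench (the slimmest): body 32 mm in diameter and straight-sided up to 62 mm, cap 24 mm in diameter, 80 mm tall overall, about 60 g. Loose. Origin at the centre of its underside, z up along the bottle.
- bottle_medium: Round white plastic reagent bottle with a narrower blue screw cap, standing on the bench (the middle size): body 44 mm in diameter and straight-sided up to 66 mm, cap 30 mm in diameter, 86 mm tall overall, about 120 g. Loose. Origin at the centre of its underside, z up along the bottle.
- bottle_large: Round white plastic reagent bottle with a narrower blue screw cap, standing on the bench (the widest): body 56 mm in diameter and straight-sided up to 70 mm, cap 38 mm in diameter, 94 mm tall overall, about 220 g. Loose. Origin at the centre of its underside, z up along the bottle.
- square_stray: The square bottle that stands at the start inside the widest cup, where it does not belong: white plastic bottle of square section with a blue round cap: body 36 x 36 mm up to 62 mm, cap 28 mm in diameter, 84 mm tall, about 100 g. Loose. Origin at the centre of its underside, x and y square to its flat sides, z up.
- square_stock: The square bottle that already stands at one end of the return tray (its +x end) and stays there: white plastic bottle of square section with a blue round cap: body 36 x 36 mm up to 62 mm, cap 28 mm in diameter, 84 mm tall, about 100 g. Loose. Origin at the centre of its underside, x and y square to its flat sides, z up.
- holder_small: Round aluminium cup fixed to the bench, the narrowest of three: outside diameter 52 mm, pocket 42 mm in diameter, rim 34 mm above the bench, pocket floor 6 mm above the bench. Open at the top. Origin at the centre of its underside, on the bench; z up.
- holder_medium: Round aluminium cup fixed to the bench, the middle one of three: outside diameter 64 mm, pocket 54 mm in diameter, rim 34 mm above the bench, pocket floor 6 mm above the bench. Open at the top. Origin at the centre of its underside, on the bench; z up.
- holder_large: Round aluminium cup fixed to the bench, the widest of three: outside diameter 76 mm, pocket 66 mm in diameter, rim 34 mm above the bench, pocket floor 6 mm above the bench. Open at the top. At the start a square bottle stands in it. Origin at the centre of its underside, on the bench; z up.
- tray: Return tray: a shallow grey plastic tray with open top, fixed to the bench, 170 mm long (its x) by 100 mm wide (its y), walls 5 mm thick and 35 mm high, inner floor 5 mm above the bench. One square bottle stands at its +x end, about 42 mm from the middle; the -x end is free. Origin at the centre of its underside.
- tip_box: Bystander: a closed pipette-tip box, white with a blue-grey lid, 120 x 80 mm and 62 mm tall, 300 g, loose on the bench. Origin at the centre of its underside.

How it is judged (in metres and radians):
At the end, for the whole second after the job is handed in: Each round bottle stands upright (tilt under 0.12 rad) on the floor of the cup of its own size (centres within 10 mm in plan, underside less than 12 mm above the cup's underside); both square bottles stand upright on the floor of the return tray; all bottles are at rest (horizontal distance between bottle_small and holder_small below 0.01 m and z of bottle_small in the frame of holder_small below 0.012 m and horizontal distance between bottle_medium and holder_medium below 0.01 m and z of bottle_medium in the frame of holder_medium below 0.012 m and horizontal distance between bottle_large and holder_large below 0.01 m and z of bottle_large in the frame of holder_large below 0.012 m and x of square_stray in the frame of tray between -0.075 and 0.075 m and y of square_stray in the frame of tray between -0.042 and 0.042 m and z of each of square_stray, square_stock in the frame of tray below 0.012 m and x of square_stock in the frame of tray between -0.075 and 0.075 m and y of square_stock in the frame of tray between -0.042 and 0.042 m and angle between each of bottle_small, bottle_medium, bottle_large, square_stray, square_stock's own z axis and vertical below 0.12 rad and linear speed of each of bottle_small, bottle_medium, bottle_large, square_stray, square_stock below 0.02 m/s); the robot touches nothing.
It fails at once if a round bottle is moved by more than 30 mm before the stray square bottle stands in the return tray (distance of any of bottle_small, bottle_medium, bottle_large from where it was at the start of the episode above 0.03 m and not (x of square_stray in the frame of tray between -0.075 and 0.075 m and y of square_stray in the frame of tray between -0.042 and 0.042 m and z of square_stray in the frame of tray below 0.012 m)).
It fails at once if a bottle is let go in the air, its underside more than 45 mm above the bench ((height (world z) of bottle_small above 0.045 m and contact force between the fingers and bottle_small below 0.02 N) or (height (world z) of bottle_medium above 0.045 m and contact force between the fingers and bottle_medium below 0.02 N) or (height (world z) of bottle_large above 0.045 m and contact force between the fingers and bottle_large below 0.02 N) or (height (world z) of square_stray above 0.045 m and contact force between the fingers and square_stray below 0.02 N)).
It fails at once if the square bottle already in the tray is shifted by more than 20 mm or tipped (distance of square_stock from where it was at the start of the episode above 0.02 m or angle between square_stock's own z axis and vertical above 0.4 rad).
It fails at once if the pipette-tip box is shifted by more than 20 mm (distance of tip_box from where it was at the start of the episode above 0.02 m).
It also fails if it takes over 118 s, if anything falls off the work surface, if the arm or the gripper's body presses on something with over 40 N, if the wrist force passes 120 N, or if a joint passes its speed limit or range.

ROBOT

A 7-joint arm with a two-finger parallel gripper is mounted at the origin on the work surface. World frame = base frame: x ahead of the robot, y to its left, z up, the work surface at z = 0. Lengths are in m, angles in degrees, forces in N, time in s.
With the tool pointing down it reaches from about 0.425 to 0.875 m from the base axis. Payload 4.7 kg.
Tool frame: the origin (TCP) lies between the finger pads; the fingertips stand 8 mm ahead of it and the grasp point (between the pads) lies 11 mm behind it (env.tip_extent is the distance from the TCP to the fingertips, in m); z points along the fingers, y is the line along which they close (so a half turn about z gives the same grasp; the last joint's range is limited). The gripper opens to 87 mm and grips with 3 to 60 N. Pads are 19 mm wide; open, the fingers measure 117 mm over their backs; the gripper's body (75 mm by 190 mm) begins 51 mm behind the grasp point.
Start: joints at [-62.561, 18.392, -4.016, 83.108, 1.295, 78.541, -3.26], TCP at [0.291, 0.581, 0.231] pointing down, gripper open.
Joint ranges: [-163.93, 163.93], [-17.29, 119.83], [-79.2, 71.16], [3.27, 140.29], [-89.18, 269.18], [5.43, 117.66], [-154.24, 154.24]. Speed limits (degrees/s): [147.25, 147.25, 180, 180, 180, 180, 180].

INTERFACE

Orientations are given as [roll, pitch, yaw] about the fixed x, y, z axes, in that order (R = Rz(yaw) Ry(pitch) Rx(roll)).
In Python, from cell import sensors, vision, workorder, env gives the robot as it stands.
- The arm moves only by the tool drive_tool, never from a script. Its argument "moves" is a list of rows, each an object of numbers: "x", "y", "z": the shift along the tool's x, y, z in mm; "rx", "ry", "rz": the turn, a rotation vector about the tool's x, y, z in rad; "fingers": the closure, from -1 (fully open) to 1 (shut). In form: [{"x": .., "y": .., "z": .., "rx": .., "ry": .., "rz": .., "fingers": ..}, ...]. A call has 1 to 20 rows; each row is the pose to reach, as a shift and turn from the pose commanded when the call began, along the tool's axes at that moment; what a row does not reach only later rows make up. A row lasts 1/8 s, in which the tool goes at most 62.5 mm and 10.7 degrees, less where a joint would pass 70% of its speed; a pose out of reach is approached as far as the arm can. A call with a gripper value outside its range is refused whole. The fingers move at their own pace and stop on an object; "force" is the grip in N (left out, the last holds). Time passes only in rows, so rows that repeat a pose let the fingers close. It gives the time, the measured TCP pose, the force, the opening and the grip force at its end, in the units of the state.
- sensors.get_obs(): the state, without advancing time (a new reading comes with each control period).
- vision.read_camera(name): name is "scene" or "top"; returns a dict with "image" (384x512x3 uint8, red, green, blue), "fx", "fy", "cx", "cy" (pixels), "R" (3x3) and "t" (3): a world point X has camera coordinates R X + t. Camera axes: x right, y down, z forward; pixel columns grow to the right and rows downward; lengths in m; the calibration is good to about 2 mm. A picture is of the moment at which its call begins. There is no depth.
- workorder.sign_off(): hands the job in; it is judged then, once.
The state is a dict: "time_s": time; "qpos": joint angles; "joint_velocities": joint speeds; "effort": joint torques, N m; "tool_pos": TCP position; "tool_rot": TCP orientation; "force": force on the tool from outside, world axes, zero at the start; "wrist_torque": the same for the moment, N m; "grip_width": finger opening in m; "grasp_force": force on a finger pad.
Only numpy, scipy, OpenCV 4.12 (cv2) and the standard library are available. Lean on these libraries where they do the work, as an engineer would, in place of code of your own. Each camera call takes 0.05 s, during which the arm holds its last target. There are 200 camera calls.

## Working session

There is one attempt and no reset: what is moved stays moved. The work goes in short steps, Python scripts to look and compute and a tool call to move; the robot and the scene stay as the last step left them, time stands still between calls to the robot, and variables do not carry over. Pictures are saved under pics/ and viewed, at most 14 in all, crops included, and the job is handed in when it is done.

Besides the shell and the picture viewer there is one more tool, called after "Request:" as name([rows], argument=value, ...), one row to a line, values as JSON. drive_tool: Moves the arm, as the interface text tells. Its arguments: {"type":"object","properties":{"moves":{"type":"array"},"force":{"type":"number"}},"required":["moves"]}

```bash
ls; mkdir -p pics; python3 - <<'E'
from cell import sensors, vision, env
import cv2,numpy as np
print(sensors.get_obs(), env.tip_extent)
for n in("scene","top"):
    c=vision.read_camera(n); cv2.imwrite(f"pics/{n}0.png",c["image"][:,:,::-1])
    np.savez(f"{n}0.npz",**c)
    print(n,c["fx"],c["cx"],c["cy"],c["R"],c["t"],-c["R"].T@c["t"])
E
```

```text
pics
{'time_s': 0.0, 'qpos': array([-62.56168305,  18.43628996,  -4.01514326,  83.17447211,
         1.29438722,  78.54167356,  -3.25963829]), 'joint_velocities': array([ 0.01535311,  0.03686154, -0.02116266, -0.04871197,  0.00592419,
        0.15339722,  0.06316227]), 'effort': array([-7.46390360e-04, -4.91277838e+01, -4.04345104e-01, -3.12532496e+01,
       -6.39301445e-02,  4.36713675e-02,  1.77364564e-04]), 'tool_pos': array([0.29115553, 0.58053943, 0.22949661]), 'tool_rot': array([-1.79892772e+02,  5.35306073e-03,  1.53371299e+02]), 'force': array([ 0.52355539, -0.54001513,  0.04577397]), 'wrist_torque': array([ 0.02247843, -0.00387877,  0.01040846]), 'grasp_force': 0.0, 'grip_width': 0.08670304731190226} 0.008
scene 362.16833500687795 257.2892232794859 188.579575874278 [[ 3.77303558e-01  9.26089268e-01  8.32697821e-04]
 [ 7.59596801e-01 -3.08957257e-01 -5.72326929e-01]
 [-5.29768558e-01  2.16573501e-01 -8.20025118e-01]] [-0.20173758 -0.39912577  1.25715726] [ 1.04529335 -0.20875275  0.80263809]
top 378.5031696245209 253.97866874156688 189.73566381585093 [[ 0.00589859 -0.99993514  0.00974297]
 [-0.98019587 -0.00771021 -0.19788031]
 [ 0.19794259 -0.00838281 -0.98017777]] [-0.017616    0.54126912  0.7706536 ] [ 0.37810849 -0.00698132  0.86265565]
```

View pics/scene0.png

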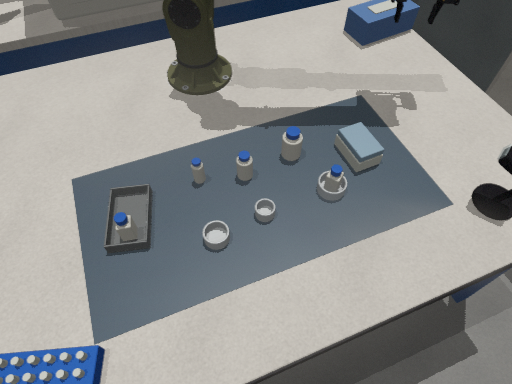

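View pics/top0.png

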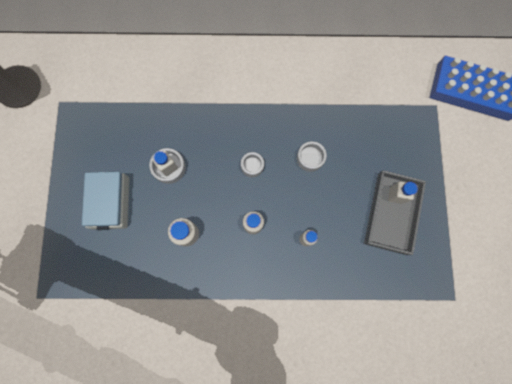

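The scene view shows the tray at left (130,218) with the stock bottle at (122,222). The stray is in the large cup at (333,182), the other cups are at (264,210) and (216,235), and the round bottles are at (198,170), (245,166) and (291,143). The top view agrees with this. Next I'll enlarge both for pixel readings.

```bash
python3 - <<'E'
import cv2
for n,f,x,y,w,h in(("tl","top",75,140,200,120),("tr","top",235,140,200,120),("sl","scene",95,150,200,110),("sr","scene",225,115,170,105)):
    im=cv2.imread(f"pics/{f}0.png")[y:y+h,x:x+w]; im=cv2.resize(im,None,fx=4,fy=4,interpolation=cv2.INTER_CUBIC)
    for i in range(0,w,20):
        cv2.putText(im,str(x+i),(i*4,8),0,.3,(0,255,255)); cv2.line(im,(i*4,0),(i*4,h*4),(0,160,160),1)
    for i in range(0,h,20):
        cv2.putText(im,str(y+i),(0,i*4+10),0,.3,(0,255,255)); cv2.line(im,(0,i*4),(w*4,i*4),(0,160,160),1)
    cv2.imwrite(f"pics/{n}.png",im)
E
```

```text
(no output)
```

View pics/tl.png

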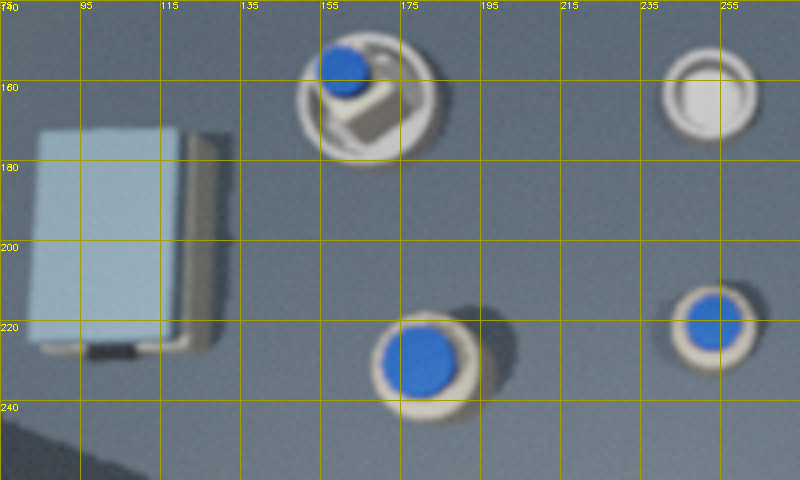

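View pics/tr.png

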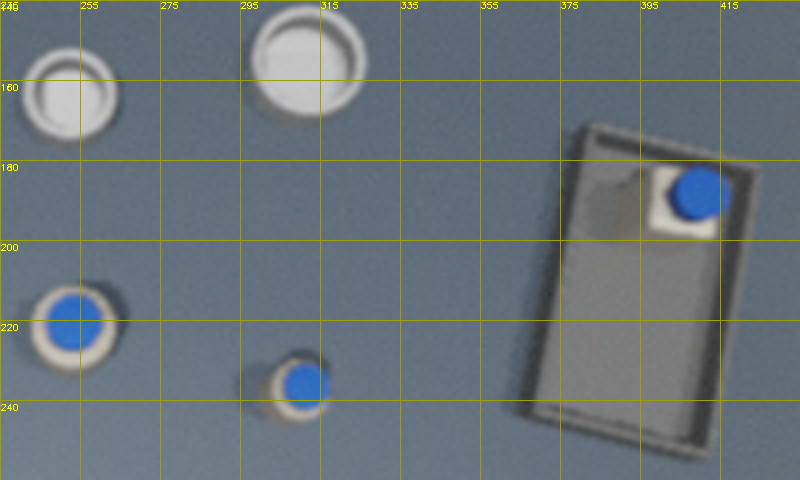

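View pics/sl.png

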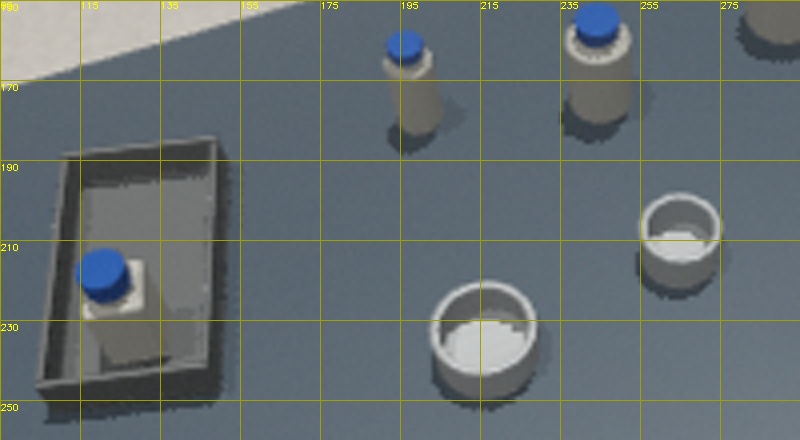

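View pics/sr.png

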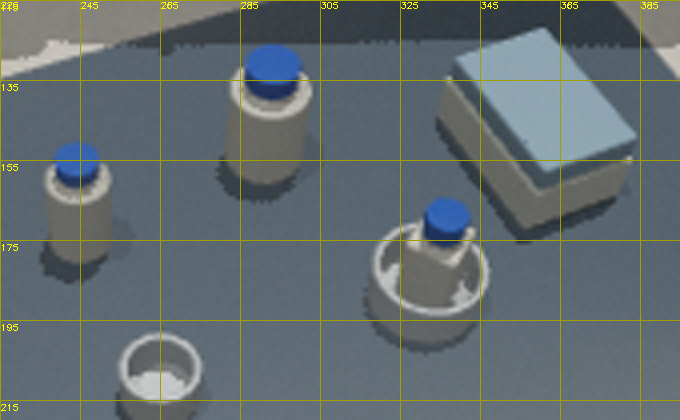

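The crops give cap, rim and tray-corner pixels, with the stray cap at top (160.8,158) and its square turned about 38°. I'll fit the positions using both views.

```bash
cat > h.py <<'E'
import numpy as np,cv2
from scipy.optimize import least_squares
def load(t): return {n:dict(np.load(f"{n}{t}.npz")) for n in("scene","top")}
def proj(c,X):
    p=np.atleast_2d(X)@c["R"].T+c["t"]; return p[:,:2]/p[:,2:]*[c["fx"],c["fy"]]+[c["cx"],c["cy"]]
a=np.linspace(0,2*np.pi,48,endpoint=False)
def circ(x,y,z,r): return np.c_[x+r*np.cos(a),y+r*np.sin(a),0*a+z]
def cen(P):
    m=cv2.moments(cv2.convexHull(P.astype(np.float32))); return np.array([m["m10"],m["m01"]])/m["m00"]
def tri(cs,pt,ps,f):
    r=least_squares(lambda q:np.r_[f(cs["top"],q)-pt,f(cs["scene"],q)-ps],[.6,0,.05]); return r.x,r.fun
def blob(c,u,v,s=14):
    hsv=cv2.cvtColor(c["image"],cv2.COLOR_RGB2HSV)
    m=cv2.inRange(hsv,(105,150,40),(125,255,255)); k=np.zeros_like(m); k[int(v)-s:int(v)+s,int(u)-s:int(u)+s]=255
    n,l,st,ce=cv2.connectedComponentsWithStats(m&k); i=1+np.argmax(st[1:,4]); return ce[i],st[i,4]
def capfit(cs,t,s,r,h):
    (bt,nt),(bs,ns)=blob(cs["top"],*t),blob(cs["scene"],*s)
    f=lambda c,q:cen(proj(c,np.r_[circ(*q,r),circ(q[0],q[1],q[2]-h,r)]))
    return tri(cs,bt,bs,f)+(nt,ns)
CAPS={"stray":((161,158),(336.5,170),.014,.022),"stock":((410,188),(121,219),.014,.022),"small":((311,236.5),(196,162),.012,.018),
"medium":((253.5,221),(244.5,156),.015,.02),"large":((180,230),(293,133),.019,.024)}
E
python3 - <<'E'
from h import *
np.set_printoptions(precision=4,suppress=True)
cs=load(0)
for k,v in CAPS.items(): print(k,*capfit(cs,*v))
f=lambda c,q:proj(c,q)[0]
for k,t,s,r in(("large",(166.8,164.4),(332.5,182),.038),("small",(252.5,163.4),(265,206.8),.026),("medium",(312.1,155.2),(216,231.8),.032)):
    print("hold",k,*tri(cs,t,s,lambda c,q:cen(proj(c,circ(*q,r)))))
C=[]
for t,s in(((411.2,254.5),(110.5,188.3)),((368.8,241.8),(149.3,184.3)),((383,171),(147.5,242)),((424.5,181),(104.5,246.5))):
    q,e=tri(cs,t,s,f); C.append(q); print("tray",q,e)
C=np.array(C); print(C.mean(0),np.diff(C[:,:2],axis=0),np.degrees(np.arctan2(*(C[3]-C[0])[1::-1])))
E
```

```text
stray [0.6032 0.1854 0.0959] [ 0.1322  0.0673  0.2454 -0.0361] 113 102
stock [ 0.5409 -0.3406  0.0967] [-0.05    0.0029 -0.0579  0.0021] 135 127
small [ 0.4391 -0.1322  0.09  ] [0.0234 0.0074 0.0285 0.0046] 82 46
medium [ 0.4706 -0.0122  0.0944] [ 0.0647  0.0229  0.0982 -0.0056] 122 85
large [0.4491 0.1373 0.1013] [-0.1098 -0.0413 -0.16    0.0102] 228 142
hold large [0.6027 0.1841 0.0338] [-0.3699  0.0053 -0.3977  0.1562]
hold small [ 0.6066 -0.0097  0.034 ] [-0.3044 -0.0553 -0.4359 -0.0179]
hold medium [ 0.6275 -0.1452  0.0339] [-0.3887 -0.2    -0.3336  0.1269]
tray [ 0.4048 -0.3566  0.0335] [0.3066 0.0569 0.3747 0.0471]
tray [ 0.4317 -0.2629  0.0371] [-0.5306 -0.1169 -0.6532 -0.0431]
tray [ 0.5917 -0.3042  0.0331] [-0.9114 -0.2021 -0.972  -0.0617]
tray [ 0.5681 -0.397   0.0362] [-0.1546 -0.0288 -0.1633 -0.0203]
[ 0.4991 -0.3302  0.035 ] [[ 0.0269  0.0937]
 [ 0.16   -0.0413]
 [-0.0236 -0.0928]] -13.885547593330443
```

```bash
python3 - <<'E'
import re
s=open("h.py").read()
s=s.replace('m=cv2.inRange(hsv,(105,150,40),(125,255,255));','I=c["image"].astype(int); m=((I[...,2]>1.7*I[...,0])&(I[...,2]>I[...,0]+15)).astype(np.uint8)*255;')
open("h.py","w").write(s)
E
python3 - <<'E'
from h import *
np.set_printoptions(precision=4,suppress=True)
cs=load(0); 
T={"stray":.09,"stock":.089,"small":.08,"medium":.086,"large":.094}
B={}
for k,v in CAPS.items():
    q,e,n,m=capfit(cs,*v)
    (bt,_),(bs,_)=blob(cs["top"],*v[0]),blob(cs["scene"],*v[1]); r,h=v[2:]
    f=lambda c,q:cen(proj(c,np.r_[circ(q[0],q[1],T[k],r),circ(q[0],q[1],T[k]-h,r)]))
    p=least_squares(lambda q:np.r_[f(cs["top"],q)-bt,f(cs["scene"],q)-bs],[.6,0]); B[k]=p.x
    print(k,q,e,n,m,'fixed z:',p.x,p.fun)
S={n:cv2.resize(cs[n]["image"][:,:,::-1],None,fx=4,fy=4,interpolation=cv2.INTER_CUBIC) for n in cs}
def dr(X,col):
    for n in cs: cv2.polylines(S[n],[np.int32(np.round((proj(cs[n],X)+.5)*4-.5))],True,col,1,cv2.LINE_AA)
for k,(R,hb) in {"small":(.016,.062),"medium":(.022,.066),"large":(.028,.07)}.items():
    x,y=B[k]; dr(circ(x,y,0.,R),(0,255,0)); dr(circ(x,y,hb,R),(0,255,255)); dr(circ(x,y,T[k],CAPS[k][2]),(0,0,255))
for k,yaw in(("stray",38),("stock",-14)):
    x,y=B[k]; t=np.radians(yaw); Q=np.array([[1,1],[-1,1],[-1,-1],[1,-1]])*.018@np.array([[np.cos(t),np.sin(t)],[-np.sin(t),np.cos(t)]])+[x,y]
    for z,c in((T[k]-.084,(0,255,0)),(T[k]-.022,(0,255,255))): dr(np.c_[Q,[z]*4],c)
    dr(circ(x,y,T[k],.014),(0,0,255))
for x,y,r in((.6027,.1841,.038),(.6066,-.0097,.026),(.6275,-.1452,.032)):
    dr(circ(x,y,.034,r),(255,0,255)); dr(circ(x,y,.034,r-.005),(255,0,255))
t=np.radians(-13.8);Q=np.array([[85,50],[-85,50],[-85,-50],[85,-50]])/1000@np.array([[np.cos(t),np.sin(t)],[-np.sin(t),np.cos(t)]])+[.499,-.330]
dr(np.c_[Q,[.035]*4],(255,0,255))
o=np.vstack([S["top"][560:560+280,560:1100],S["scene"][420:420+300,860:1400]])
cv2.imwrite("pics/o1.png",o)
o=np.vstack([np.hstack([S["top"][660:1040,1180:1400],S["top"][660:1040,1440:1720]]),]); 
b=S["scene"][580:1000,400:900]; cv2.imwrite("pics/o2.png",np.hstack([cv2.copyMakeBorder(S["top"][660:1040,1440:1720],0,40,0,0,0),b]))
E
```

```text
stray [0.6032 0.1856 0.0966] [ 0.1331  0.0583  0.1662 -0.0666] 127 118 fixed z: [0.6037 0.1877] [-0.0985  0.7241  0.4934  1.4161]
stock [ 0.5411 -0.3407  0.0969] [-0.1609  0.0101 -0.1883 -0.0005] 157 142 fixed z: [ 0.5402 -0.3431] [-0.541   1.1883 -0.2438  1.7756]
small [ 0.4396 -0.1321  0.0894] [-0.025  -0.0031 -0.0286  0.0047] 99 66 fixed z: [ 0.4374 -0.1326] [-0.4567  1.4105  0.0323  1.7612]
medium [ 0.4712 -0.0122  0.0942] [ 0.0461  0.0128  0.0552 -0.0159] 141 104 fixed z: [ 0.4699 -0.0117] [-0.2082  1.0656  0.148   1.651 ]
large [0.4493 0.1375 0.1014] [-0.047  -0.0213 -0.1423  0.0177] 250 160 fixed z: [0.4485 0.1394] [-0.3198  0.6997  0.1363  1.5236]
```

View pics/o1.png

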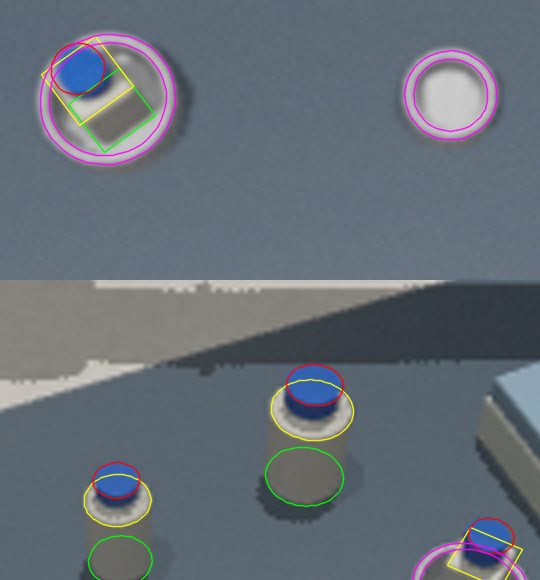

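View pics/o2.png

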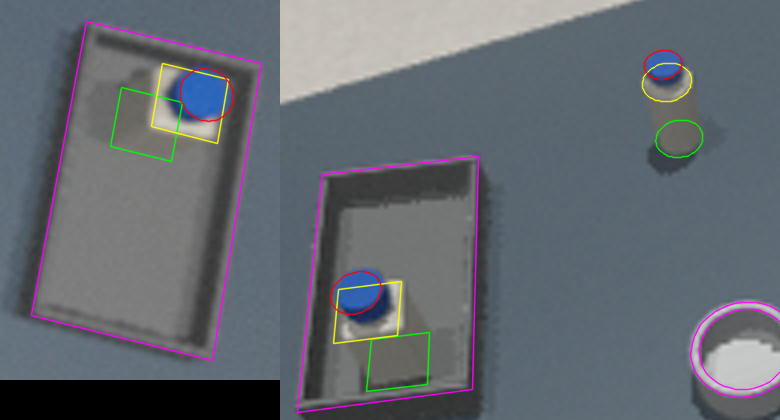

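Cup and tray outlines match both views. Bottle outlines are off by about 1 px because the caps' dark sides drop out of the mask. I'll refit using the bright cap-top discs only.

```bash
cat >> h.py <<'E'
def blob(c,u,v,s=14):
    I=c["image"].astype(int); w=I[...,2]-I[...,0]; k=w[int(v)-s:int(v)+s,int(u)-s:int(u)+s]
    m=np.zeros(w.shape,np.uint8); m[int(v)-s:int(v)+s,int(u)-s:int(u)+s]=(k>.58*np.percentile(k,97))
    n,l,st,ce=cv2.connectedComponentsWithStats(m); i=1+np.argmax(st[1:,4]); return ce[i],st[i,4]
def topfit(cs,t,s,r,h=0):
    (bt,nt),(bs,ns)=blob(cs["top"],*t),blob(cs["scene"],*s)
    q,e=tri(cs,bt,bs,lambda c,q:cen(proj(c,circ(*q,r))))
    ar=[cv2.contourArea(proj(cs[n],circ(*q,r)).astype(np.float32)) for n in("top","scene")]
    return q,e,(nt,ns),ar
E
python3 - <<'E'
from h import *
np.set_printoptions(precision=4,suppress=True)
cs=load(0)
for k,v in CAPS.items(): print(k,*topfit(cs,*v))
E
```

```text
stray [0.6024 0.1851 0.0905] [-0.1032 -0.0381 -0.1385 -0.0039] (np.int32(119), np.int32(77)) [132.83494389732368, 77.67064046557061]
stock [ 0.5402 -0.34    0.0905] [0.1134 0.0369 0.1296 0.0221] (np.int32(135), np.int32(99)) [136.8710298622027, 102.8575009565102]
small [ 0.4394 -0.132   0.0818] [0.0542 0.02   0.0508 0.007 ] (np.int32(92), np.int32(50)) [106.92727221152745, 53.24693069164641]
medium [ 0.4709 -0.012   0.0876] [-0.0568 -0.0073 -0.0719  0.0141] (np.int32(137), np.int32(76)) [166.1494443868287, 81.33946673455648]
large [0.4489 0.1371 0.096 ] [-0.1627 -0.0725 -0.2226  0.0125] (np.int32(244), np.int32(111)) [278.23760638327803, 114.75537818460725]
```

```bash
cat > d.py <<'E'
import sys,numpy as np
from cell import sensors
from scipy.spatial.transform import Rotation as Ro
def go(x,y,z,yaw):
    o=sensors.get_obs(); R=Ro.from_euler("xyz",o["tool_rot"],degrees=True)
    T=Ro.from_euler("xyz",[180,0,yaw],degrees=True)
    print("t",round(o["time_s"],2),"pos",o["tool_pos"].round(4),o["tool_rot"].round(2),"w",round(o["grip_width"],4),"F",o["force"].round(1))
    print("shift mm",(R.inv().apply(np.array([x,y,z])-o["tool_pos"])*1000).round(1),"rotvec",(R.inv()*T).as_rotvec().round(3))
if __name__=="__main__": go(*map(float,sys.argv[1:]))
E
python3 d.py .6025 .185 .23 38.5
python3 - <<'E'
from h import *
cs=load(0);c=cs["scene"]
def bp(c,u,v,z):
    d=c["R"].T@[(u-c["cx"])/c["fx"],(v-c["cy"])/c["fy"],1]; o=-c["R"].T@c["t"]; return (o+d*(z-o[2])/d[2])[:2]
P=[bp(c,225+u/4,115+v/4,.068) for u,v in((407,243),(460,265),(473,232))]
t=cs["top"];Q=[bp(t,75+u/4,140+v/4,.068) for u,v in((345,122),(393,85))]
print(P,Q,np.degrees(np.arctan2(*(P[1]-P[0])[::-1])),np.degrees(np.arctan2(*(P[2]-P[1])[::-1])),np.degrees(np.arctan2(*(Q[1]-Q[0])[::-1])))
print("box",[bp(t,75+u/4,140+v/4,.062).round(3) for u,v in((38,130),(178,127),(170,340),(28,340))])
E
```

```text
t 0.1 pos [0.2912 0.5806 0.2296] [-1.7990e+02  1.0000e-02  1.5337e+02] w 0.0872 F [-0.6  0.5 -0.3]
shift mm [-455.6 -214.1    0. ] rotvec [-1.000e-03  2.000e-03  2.005e+00]
[array([0.60032227, 0.16347116]), array([0.62812184, 0.18601322]), array([0.60842113, 0.20666836])] [array([0.57937438, 0.18666048]), array([0.6002761 , 0.16180321])] 39.037835308435014 133.64519273503473 -49.940548158317796
box [array([0.575, 0.354]), array([0.577, 0.278]), array([0.462, 0.274]), array([0.461, 0.348])]
```

Request:
drive_tool([
  {"x":-120,"y":-56,"rz":0.5,"fingers":-1},
  {"x":-240,"y":-112,"rz":1.0,"fingers":-1},
  {"x":-350,"y":-165,"rz":1.5,"fingers":-1},
  {"x":-456,"y":-214,"rz":1.979,"fingers":-1},
  {"x":-456,"y":-214,"rz":1.979,"fingers":-1},
  {"x":-456,"y":-214,"rz":1.979,"fingers":-1},
  {"x":-456,"y":-214,"rz":1.979,"fingers":-1},
  {"x":-456,"y":-214,"rz":1.979,"fingers":-1},
  {"x":-456,"y":-214,"rz":1.979,"fingers":-1},
  {"x":-456,"y":-214,"rz":1.979,"fingers":-1},
  {"x":-456,"y":-214,"rz":1.979,"fingers":-1},
  {"x":-456,"y":-214,"rz":1.979,"fingers":-1},
  {"x":-456,"y":-214,"rz":1.979,"fingers":-1},
  {"x":-456,"y":-214,"rz":1.979,"fingers":-1},
  {"x":-456,"y":-214,"rz":1.979,"fingers":-1},
  {"x":-456,"y":-214,"rz":1.979,"fingers":-1},
], force=25)

```text
invalid input at $.moves[0]: expected keys x, y, z, rx, ry, rz, fingers
```

```bash
python3 d.py .603 .185 .048 40
```

```text
t 0.1 pos [0.2912 0.5806 0.2296] [-1.7990e+02  1.0000e-02  1.5337e+02] w 0.0872 F [-0.6  0.5 -0.3]
shift mm [-456.  -213.5  182. ] rotvec [-1.000e-03  2.000e-03  1.979e+00]
```

Request:
drive_tool([
  {"x":-120,"y":-56,"z":0,"rx":0,"ry":0,"rz":0.5,"fingers":-1},
  {"x":-240,"y":-112,"z":0,"rx":0,"ry":0,"rz":1.0,"fingers":-1},
  {"x":-350,"y":-165,"z":0,"rx":0,"ry":0,"rz":1.5,"fingers":-1},
  {"x":-456,"y":-214,"z":0,"rx":0,"ry":0,"rz":1.979,"fingers":-1},
  {"x":-456,"y":-214,"z":0,"rx":0,"ry":0,"rz":1.979,"fingers":-1},
  {"x":-456,"y":-214,"z":0,"rx":0,"ry":0,"rz":1.979,"fingers":-1},
  {"x":-456,"y":-214,"z":0,"rx":0,"ry":0,"rz":1.979,"fingers":-1},
  {"x":-456,"y":-214,"z":0,"rx":0,"ry":0,"rz":1.979,"fingers":-1},
  {"x":-456,"y":-214,"z":0,"rx":0,"ry":0,"rz":1.979,"fingers":-1},
  {"x":-456,"y":-214,"z":0,"rx":0,"ry":0,"rz":1.979,"fingers":-1},
  {"x":-456,"y":-214,"z":0,"rx":0,"ry":0,"rz":1.979,"fingers":-1},
  {"x":-456,"y":-214,"z":0,"rx":0,"ry":0,"rz":1.979,"fingers":-1},
  {"x":-456,"y":-214,"z":0,"rx":0,"ry":0,"rz":1.979,"fingers":-1},
  {"x":-456,"y":-214,"z":0,"rx":0,"ry":0,"rz":1.979,"fingers":-1},
  {"x":-456,"y":-214,"z":0,"rx":0,"ry":0,"rz":1.979,"fingers":-1},
  {"x":-456,"y":-214,"z":0,"rx":0,"ry":0,"rz":1.979,"fingers":-1},
], force=25)

```text
time_s: 2.1
tool_pos: [0.6031, 0.1853, 0.2306]
tool_rot: [-180.0, -0.0, 40.0]
force: [0.1, 0.6, 0.9]
grip_width: 0.0867
grasp_force: 0.0
```

```bash
python3 d.py .603 .185 .048 40
```

```text
t 2.1 pos [0.6031 0.1853 0.2306] [-1.800e+02 -1.000e-02  3.999e+01] w 0.0867 F [0.1 0.6 0.9]
shift mm [ -0.3   0.2 182.6] rotvec [-0. -0. -0.]
```

Request:
drive_tool([
  {"x":0,"y":0,"z":50,"rx":0,"ry":0,"rz":0,"fingers":-1},
  {"x":0,"y":0,"z":90,"rx":0,"ry":0,"rz":0,"fingers":-1},
  {"x":0,"y":0,"z":120,"rx":0,"ry":0,"rz":0,"fingers":-1},
  {"x":0,"y":0,"z":145,"rx":0,"ry":0,"rz":0,"fingers":-1},
  {"x":0,"y":0,"z":165,"rx":0,"ry":0,"rz":0,"fingers":-1},
  {"x":0,"y":0,"z":178,"rx":0,"ry":0,"rz":0,"fingers":-1},
  {"x":0,"y":0,"z":183,"rx":0,"ry":0,"rz":0,"fingers":-1},
  {"x":0,"y":0,"z":183,"rx":0,"ry":0,"rz":0,"fingers":-1},
  {"x":0,"y":0,"z":183,"rx":0,"ry":0,"rz":0,"fingers":0},
  {"x":0,"y":0,"z":183,"rx":0,"ry":0,"rz":0,"fingers":0.1},
  {"x":0,"y":0,"z":183,"rx":0,"ry":0,"rz":0,"fingers":0.2},
  {"x":0,"y":0,"z":183,"rx":0,"ry":0,"rz":0,"fingers":1},
  {"x":0,"y":0,"z":183,"rx":0,"ry":0,"rz":0,"fingers":1},
  {"x":0,"y":0,"z":183,"rx":0,"ry":0,"rz":0,"fingers":1},
  {"x":0,"y":0,"z":183,"rx":0,"ry":0,"rz":0,"fingers":1},
], force=25)

```text
time_s: 3.98
tool_pos: [0.603, 0.1854, 0.0476]
tool_rot: [-180.0, 0.0, 40.0]
force: [-0.0, 0.1, -0.3]
grip_width: 0.0363
grasp_force: 24.5
```

Request:
drive_tool([
  {"x":0,"y":0,"z":-10,"rx":0,"ry":0,"rz":0,"fingers":1},
  {"x":0,"y":0,"z":-35,"rx":0,"ry":0,"rz":0,"fingers":1},
  {"x":0,"y":0,"z":-75,"rx":0,"ry":0,"rz":0,"fingers":1},
  {"x":0,"y":0,"z":-105,"rx":0,"ry":0,"rz":0,"fingers":1},
  {"x":0,"y":0,"z":-120,"rx":0,"ry":0,"rz":0,"fingers":1},
  {"x":-22,"y":15,"z":-120,"rx":0,"ry":0,"rz":0.05,"fingers":1},
  {"x":-62,"y":42,"z":-120,"rx":0,"ry":0,"rz":0.14,"fingers":1},
  {"x":-110,"y":74,"z":-120,"rx":0,"ry":0,"rz":0.24,"fingers":1},
  {"x":-158,"y":106,"z":-120,"rx":0,"ry":0,"rz":0.34,"fingers":1},
  {"x":-206,"y":139,"z":-120,"rx":0,"ry":0,"rz":0.45,"fingers":1},
  {"x":-254,"y":171,"z":-120,"rx":0,"ry":0,"rz":0.55,"fingers":1},
  {"x":-302,"y":203,"z":-120,"rx":0,"ry":0,"rz":0.66,"fingers":1},
  {"x":-350,"y":236,"z":-120,"rx":0,"ry":0,"rz":0.76,"fingers":1},
  {"x":-395,"y":266,"z":-120,"rx":0,"ry":0,"rz":0.86,"fingers":1},
  {"x":-425,"y":286,"z":-120,"rx":0,"ry":0,"rz":0.92,"fingers":1},
  {"x":-436,"y":294,"z":-120,"rx":0,"ry":0,"rz":0.942,"fingers":1},
  {"x":-436,"y":294,"z":-120,"rx":0,"ry":0,"rz":0.942,"fingers":1},
  {"x":-436,"y":294,"z":-120,"rx":0,"ry":0,"rz":0.942,"fingers":1},
])

```text
time_s: 6.22
tool_pos: [0.4586, -0.318, 0.167]
tool_rot: [-179.9, 0.0, -13.8]
force: [0.7, 0.8, -1.6]
grip_width: 0.0364
grasp_force: 24.5
```

```bash
python3 d.py .458 -.320 .047 -14; python3 - <<'E'
from cell import vision
import cv2,numpy as np
for n in("scene","top"):
    c=vision.read_camera(n); np.savez(f"{n}1.npz",**c)
    if n=="scene": cv2.imwrite("pics/s1.png",cv2.resize(c["image"][100:270,70:270,::-1],None,fx=3,fy=3,interpolation=cv2.INTER_CUBIC))
E
```

```text
t 6.22 pos [ 0.4586 -0.318   0.167 ] [-1.7992e+02  5.0000e-02 -1.3820e+01] w 0.0364 F [ 0.7  0.8 -1.6]
shift mm [ -0.    2.3 120. ] rotvec [-0.001  0.001  0.003]
```

View pics/s1.png

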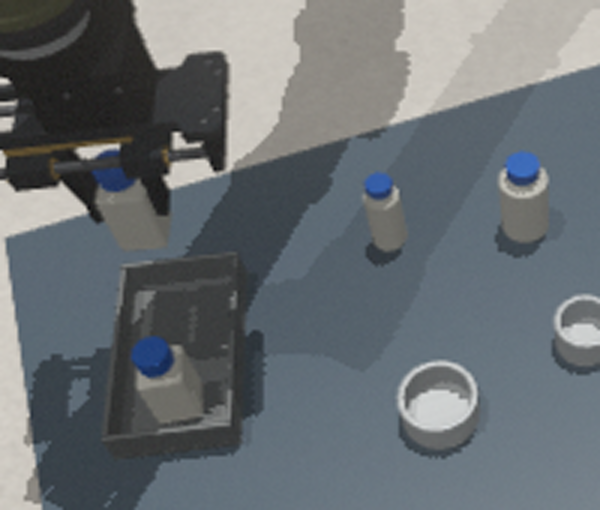

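The stray hangs upright over the free end of the tray at (130,215), and the stock bottle is undisturbed. I'll lower it and release.

Request:
drive_tool([
  {"x":0,"y":1,"z":20,"rx":0,"ry":0,"rz":0,"fingers":1},
  {"x":0,"y":1,"z":50,"rx":0,"ry":0,"rz":0,"fingers":1},
  {"x":0,"y":1,"z":80,"rx":0,"ry":0,"rz":0,"fingers":1},
  {"x":0,"y":1,"z":100,"rx":0,"ry":0,"rz":0,"fingers":1},
  {"x":0,"y":1,"z":112,"rx":0,"ry":0,"rz":0,"fingers":1},
  {"x":0,"y":1,"z":118,"rx":0,"ry":0,"rz":0,"fingers":1},
  {"x":0,"y":1,"z":121,"rx":0,"ry":0,"rz":0,"fingers":1},
  {"x":0,"y":1,"z":121,"rx":0,"ry":0,"rz":0,"fingers":1},
  {"x":0,"y":1,"z":121,"rx":0,"ry":0,"rz":0,"fingers":1},
])

```text
time_s: 7.45
tool_pos: [0.4581, -0.3213, 0.0472]
tool_rot: [-180.0, -0.1, -14.0]
force: [-0.1, 0.7, -0.4]
grip_width: 0.0361
grasp_force: 24.5
```

Request:
drive_tool([
  {"x":0,"y":0,"z":0.6,"rx":0,"ry":0,"rz":0,"fingers":1},
  {"x":0,"y":0,"z":0.6,"rx":0,"ry":0,"rz":0,"fingers":1},
  {"x":0,"y":0,"z":0.6,"rx":0,"ry":0,"rz":0,"fingers":0.05},
  {"x":0,"y":0,"z":0.6,"rx":0,"ry":0,"rz":0,"fingers":-0.2},
  {"x":0,"y":0,"z":0.6,"rx":0,"ry":0,"rz":0,"fingers":-0.2},
  {"x":0,"y":0,"z":0.6,"rx":0,"ry":0,"rz":0,"fingers":-0.2},
  {"x":0,"y":0,"z":-15,"rx":0,"ry":0,"rz":0,"fingers":-0.2},
  {"x":0,"y":0,"z":-50,"rx":0,"ry":0,"rz":0,"fingers":-0.2},
  {"x":0,"y":0,"z":-90,"rx":0,"ry":0,"rz":0,"fingers":-0.5},
  {"x":0,"y":0,"z":-140,"rx":0,"ry":0,"rz":0,"fingers":-1},
  {"x":0,"y":0,"z":-140,"rx":0,"ry":0,"rz":0,"fingers":-1},
  {"x":0,"y":0,"z":-140,"rx":0,"ry":0,"rz":0,"fingers":-1},
])

```text
time_s: 8.95
tool_pos: [0.4576, -0.3209, 0.1869]
tool_rot: [-180.0, -0.0, -14.0]
force: [-0.1, 1.3, 0.0]
grip_width: 0.0825
grasp_force: 0.0
```

```bash
python3 d.py .4394 -.132 .19 70; python3 - <<'E'
from cell import vision
import cv2,numpy as np
for n in("scene","top"):
    c=vision.read_camera(n); np.savez(f"{n}2.npz",**c)
    if n=="scene": cv2.imwrite("pics/s2.png",cv2.resize(c["image"][100:270,70:270,::-1],None,fx=3,fy=3,interpolation=cv2.INTER_CUBIC))
E
```

```text
t 8.95 pos [ 0.4576 -0.3209  0.1869] [-1.7997e+02 -4.0000e-02 -1.4000e+01] w 0.0825 F [-0.1  1.3  0. ]
shift mm [ -63.4 -178.9   -3. ] rotvec [ 0.000e+00 -1.000e-03 -1.466e+00]
```

View pics/s2.png

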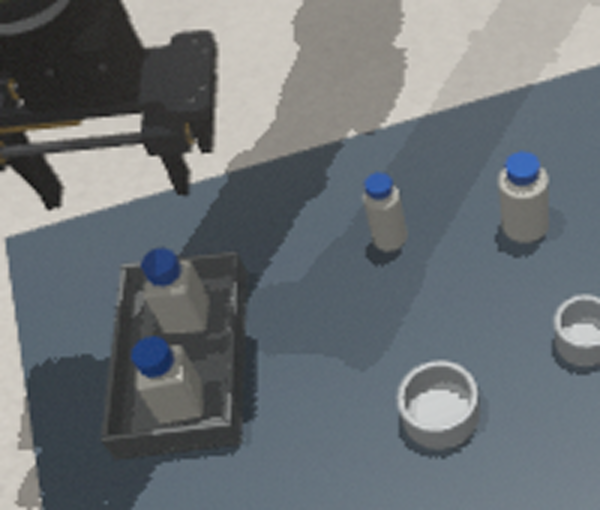

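The stray now stands upright in the tray at (162,290) in the crop, beside the stock bottle. Next is the small bottle.

Request:
drive_tool([
  {"x":-10,"y":-30,"z":0,"rx":0,"ry":0,"rz":-0.17,"fingers":-1},
  {"x":-24,"y":-70,"z":0,"rx":0,"ry":0,"rz":-0.35,"fingers":-1},
  {"x":-40,"y":-115,"z":0,"rx":0,"ry":0,"rz":-0.53,"fingers":-1},
  {"x":-55,"y":-155,"z":0,"rx":0,"ry":0,"rz":-0.71,"fingers":-1},
  {"x":-63.4,"y":-179,"z":0,"rx":0,"ry":0,"rz":-0.89,"fingers":-1},
  {"x":-63.4,"y":-179,"z":0,"rx":0,"ry":0,"rz":-1.07,"fingers":-1},
  {"x":-63.4,"y":-179,"z":0,"rx":0,"ry":0,"rz":-1.25,"fingers":-1},
  {"x":-63.4,"y":-179,"z":0,"rx":0,"ry":0,"rz":-1.4,"fingers":-1},
  {"x":-63.4,"y":-179,"z":0,"rx":0,"ry":0,"rz":-1.466,"fingers":-1},
  {"x":-63.4,"y":-179,"z":0,"rx":0,"ry":0,"rz":-1.466,"fingers":-1},
  {"x":-63.4,"y":-179,"z":0,"rx":0,"ry":0,"rz":-1.466,"fingers":-1},
  {"x":-63.4,"y":-179,"z":0,"rx":0,"ry":0,"rz":-1.466,"fingers":-1},
])

```text
time_s: 10.55
tool_pos: [0.4393, -0.132, 0.1864]
tool_rot: [-180.0, 0.0, 70.0]
force: [-0.3, -0.1, 1.0]
grip_width: 0.087
grasp_force: 0.0
```

```bash
python3 d.py .4394 -.132 .039 70
```

```text
t 10.55 pos [ 0.4393 -0.132   0.1864] [-1.7998e+02  1.0000e-02  6.9960e+01] w 0.087 F [-0.3 -0.1  1. ]
shift mm [1.000e-01 1.000e-01 1.474e+02] rotvec [-0.     0.    -0.001]
```

Request:
drive_tool([
  {"x":0,"y":0,"z":40,"rx":0,"ry":0,"rz":0,"fingers":-1},
  {"x":0,"y":0,"z":80,"rx":0,"ry":0,"rz":0,"fingers":-1},
  {"x":0,"y":0,"z":110,"rx":0,"ry":0,"rz":0,"fingers":-1},
  {"x":0,"y":0,"z":132,"rx":0,"ry":0,"rz":0,"fingers":-1},
  {"x":0,"y":0,"z":144,"rx":0,"ry":0,"rz":0,"fingers":-0.5},
  {"x":0,"y":0,"z":147.5,"rx":0,"ry":0,"rz":0,"fingers":0},
  {"x":0,"y":0,"z":147.5,"rx":0,"ry":0,"rz":0,"fingers":0.1},
  {"x":0,"y":0,"z":147.5,"rx":0,"ry":0,"rz":0,"fingers":0.18},
  {"x":0,"y":0,"z":147.5,"rx":0,"ry":0,"rz":0,"fingers":0.24},
  {"x":0,"y":0,"z":147.5,"rx":0,"ry":0,"rz":0,"fingers":0.3},
  {"x":0,"y":0,"z":147.5,"rx":0,"ry":0,"rz":0,"fingers":1},
  {"x":0,"y":0,"z":147.5,"rx":0,"ry":0,"rz":0,"fingers":1},
  {"x":0,"y":0,"z":147.5,"rx":0,"ry":0,"rz":0,"fingers":1},
  {"x":0,"y":0,"z":147.5,"rx":0,"ry":0,"rz":0,"fingers":1},
], force=25)

```text
time_s: 12.3
tool_pos: [0.4395, -0.132, 0.0392]
tool_rot: [180.0, -0.0, 70.0]
force: [-1.6, 0.2, 3.6]
grip_width: 0.0315
grasp_force: 25.0
```

Request:
drive_tool([
  {"x":0,"y":0,"z":-10,"rx":0,"ry":0,"rz":0,"fingers":1},
  {"x":0,"y":0,"z":-35,"rx":0,"ry":0,"rz":0,"fingers":1},
  {"x":0,"y":0,"z":-75,"rx":0,"ry":0,"rz":0,"fingers":1},
  {"x":0,"y":0,"z":-100,"rx":0,"ry":0,"rz":0,"fingers":1},
  {"x":10,"y":7,"z":-110,"rx":0,"ry":0,"rz":0,"fingers":1},
  {"x":35,"y":24,"z":-110,"rx":0,"ry":0,"rz":0,"fingers":1},
  {"x":75,"y":50,"z":-110,"rx":0,"ry":0,"rz":0,"fingers":1},
  {"x":115,"y":77,"z":-110,"rx":0,"ry":0,"rz":0,"fingers":1},
  {"x":150,"y":100,"z":-110,"rx":0,"ry":0,"rz":0,"fingers":1},
  {"x":168,"y":112,"z":-110,"rx":0,"ry":0,"rz":0,"fingers":1},
  {"x":172,"y":115.3,"z":-110,"rx":0,"ry":0,"rz":0,"fingers":1},
  {"x":172,"y":115.3,"z":-110,"rx":0,"ry":0,"rz":0,"fingers":1},
  {"x":172,"y":115.3,"z":-90,"rx":0,"ry":0,"rz":0,"fingers":1},
  {"x":172,"y":115.3,"z":-65,"rx":0,"ry":0,"rz":0,"fingers":1},
  {"x":172,"y":115.3,"z":-45,"rx":0,"ry":0,"rz":0,"fingers":1},
  {"x":172,"y":115.3,"z":-40,"rx":0,"ry":0,"rz":0,"fingers":1},
  {"x":172,"y":115.3,"z":-40,"rx":0,"ry":0,"rz":0,"fingers":1},
])

```text
time_s: 14.42
tool_pos: [0.6065, -0.0101, 0.0789]
tool_rot: [-180.0, 0.0, 70.0]
force: [0.0, 0.6, -0.4]
grip_width: 0.0314
grasp_force: 25.0
```

```bash
python3 d.py .6066 -.0097 .045 70; python3 - <<'E'
from cell import vision
import cv2,numpy as np
for n in("scene","top"):
    c=vision.read_camera(n); np.savez(f"{n}3.npz",**c)
s,t=[np.load(f"{n}3.npz")["image"][:,:,::-1] for n in("scene","top")]
cv2.imwrite("pics/s3.png",cv2.resize(np.hstack([s[140:240,200:320],t[110:210,190:310]]),None,fx=3.3,fy=3.3,interpolation=cv2.INTER_CUBIC))
E
```

```text
t 14.43 pos [ 0.6065 -0.0101  0.0789] [-1.7999e+02  1.0000e-02  6.9980e+01] w 0.0314 F [ 0.   0.6 -0.4]
shift mm [ 0.4  0.  33.9] rotvec [-0.  0. -0.]
```

View pics/s3.png

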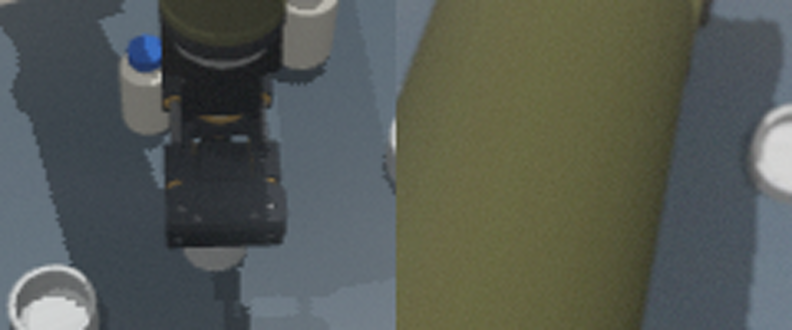

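The view shows the hand blocking the bottle and cup in both cameras. I'll rely on the measured poses and watch the force while lowering.

Request:
drive_tool([
  {"x":0,"y":0,"z":5,"rx":0,"ry":0,"rz":0,"fingers":1},
  {"x":0,"y":0,"z":10,"rx":0,"ry":0,"rz":0,"fingers":1},
  {"x":0,"y":0,"z":15,"rx":0,"ry":0,"rz":0,"fingers":1},
  {"x":0,"y":0,"z":15,"rx":0,"ry":0,"rz":0,"fingers":1},
])

```text
time_s: 15.02
tool_pos: [0.6062, -0.0098, 0.0635]
tool_rot: [-179.9, 0.0, 70.0]
force: [-0.1, -0.7, -0.1]
grip_width: 0.0312
grasp_force: 25.0
```

Base is about 24 mm up, so it is inside the rim with no contact. I'll continue down.

Request:
drive_tool([
  {"x":0,"y":0,"z":6,"rx":0,"ry":0,"rz":0,"fingers":1},
  {"x":0,"y":0,"z":12,"rx":0,"ry":0,"rz":0,"fingers":1},
  {"x":0,"y":0,"z":16,"rx":0,"ry":0,"rz":0,"fingers":1},
  {"x":0,"y":0,"z":18.5,"rx":0,"ry":0,"rz":0,"fingers":1},
  {"x":0,"y":0,"z":18.5,"rx":0,"ry":0,"rz":0,"fingers":1},
])

```text
time_s: 15.65
tool_pos: [0.6067, -0.0099, 0.0455]
tool_rot: [180.0, -0.0, 70.0]
force: [0.8, -0.7, -1.0]
grip_width: 0.0318
grasp_force: 25.0
```

Request:
drive_tool([
  {"x":0,"y":0,"z":0.4,"rx":0,"ry":0,"rz":0,"fingers":1},
  {"x":0,"y":0,"z":0.4,"rx":0,"ry":0,"rz":0,"fingers":0.2},
  {"x":0,"y":0,"z":0.4,"rx":0,"ry":0,"rz":0,"fingers":-0.3},
  {"x":0,"y":0,"z":0.4,"rx":0,"ry":0,"rz":0,"fingers":-0.6},
  {"x":0,"y":0,"z":0.4,"rx":0,"ry":0,"rz":0,"fingers":-0.6},
  {"x":0,"y":0,"z":-15,"rx":0,"ry":0,"rz":0,"fingers":-0.6},
  {"x":0,"y":0,"z":-50,"rx":0,"ry":0,"rz":0,"fingers":-0.7},
  {"x":0,"y":0,"z":-90,"rx":0,"ry":0,"rz":0,"fingers":-1},
  {"x":0,"y":0,"z":-130,"rx":0,"ry":0,"rz":0,"fingers":-1},
  {"x":-5,"y":-13,"z":-145,"rx":0,"ry":0,"rz":0,"fingers":-1},
  {"x":-18,"y":-46,"z":-145,"rx":0,"ry":0,"rz":0,"fingers":-1},
  {"x":-33,"y":-86,"z":-145,"rx":0,"ry":0,"rz":0,"fingers":-1},
  {"x":-44,"y":-116,"z":-145,"rx":0,"ry":0,"rz":0,"fingers":-1},
  {"x":-48.4,"y":-126.8,"z":-145,"rx":0,"ry":0,"rz":0,"fingers":-1},
  {"x":-48.4,"y":-126.8,"z":-145,"rx":0,"ry":0,"rz":0,"fingers":-1},
  {"x":-48.4,"y":-126.8,"z":-145,"rx":0,"ry":0,"rz":0,"fingers":-1},
])

```text
time_s: 17.65
tool_pos: [0.4721, -0.012, 0.191]
tool_rot: [179.9, -0.0, 70.0]
force: [0.6, -0.3, 0.7]
grip_width: 0.0868
grasp_force: 0.0
```

```bash
python3 d.py .4709 -.012 .041 70; python3 - <<'E'
from cell import vision
from h import *
for n in("scene","top"):
    c=vision.read_camera(n); np.savez(f"{n}4.npz",**c)
cs=load(4); 
print([proj(cs[n],[.6066,-.0097,.086]) for n in cs])
s,t=[cs[n]["image"][:,:,::-1] for n in("scene","top")]
cv2.imwrite("pics/s4.png",cv2.resize(np.hstack([s[130:240,200:310],t[130:240,190:300]]),None,fx=3.5,fy=3.5,interpolation=cv2.INTER_CUBIC))
E
```

```text
t 17.65 pos [ 0.4721 -0.012   0.191 ] [ 1.7992e+02 -1.0000e-02  6.9990e+01] w 0.0868 F [ 0.6 -0.3  0.7]
shift mm [ -0.4  -1.3 150. ] rotvec [ 0.001 -0.    -0.   ]
[array([[264.93528786, 195.05045449]]), array([[252.33578127, 156.76172383]])]
```

View pics/s4.png

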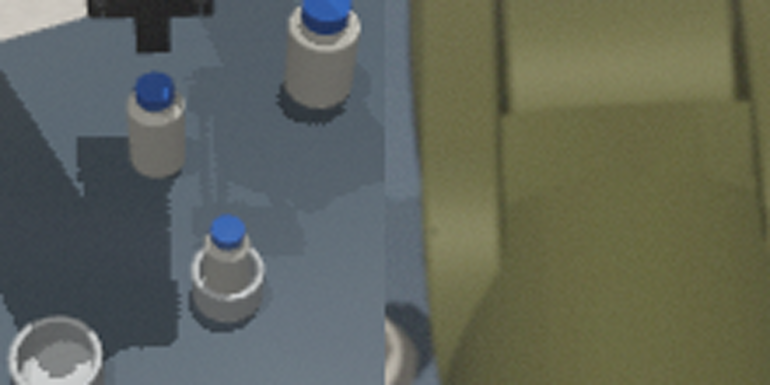

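The small bottle stands in its cup, with its cap at about (265.1,195.7) against the predicted (264.9,195.1). Next is the medium bottle.

Request:
drive_tool([
  {"x":0,"y":0,"z":40,"rx":0,"ry":0,"rz":0,"fingers":-1},
  {"x":0,"y":0,"z":80,"rx":0,"ry":0,"rz":0,"fingers":-1},
  {"x":0,"y":0,"z":110,"rx":0,"ry":0,"rz":0,"fingers":-1},
  {"x":0,"y":0,"z":134,"rx":0,"ry":0,"rz":0,"fingers":-1},
  {"x":0,"y":0,"z":146,"rx":0,"ry":0,"rz":0,"fingers":-0.6},
  {"x":0,"y":0,"z":149.5,"rx":0,"ry":0,"rz":0,"fingers":-0.2},
  {"x":0,"y":0,"z":149.5,"rx":0,"ry":0,"rz":0,"fingers":-0.12},
  {"x":0,"y":0,"z":149.5,"rx":0,"ry":0,"rz":0,"fingers":-0.06},
  {"x":0,"y":0,"z":149.5,"rx":0,"ry":0,"rz":0,"fingers":0},
  {"x":0,"y":0,"z":149.5,"rx":0,"ry":0,"rz":0,"fingers":0.06},
  {"x":0,"y":0,"z":149.5,"rx":0,"ry":0,"rz":0,"fingers":1},
  {"x":0,"y":0,"z":149.5,"rx":0,"ry":0,"rz":0,"fingers":1},
  {"x":0,"y":0,"z":149.5,"rx":0,"ry":0,"rz":0,"fingers":1},
  {"x":0,"y":0,"z":149.5,"rx":0,"ry":0,"rz":0,"fingers":1},
], force=28)

```text
time_s: 19.5
tool_pos: [0.4708, -0.0116, 0.0414]
tool_rot: [-180.0, -0.0, 70.0]
force: [-2.8, 1.2, 5.7]
grip_width: 0.0435
grasp_force: 28.0
```

```bash
python3 d.py .6275 -.1452 .047 70
```

```text
t 19.5 pos [ 0.4708 -0.0116  0.0414] [-1.7996e+02 -3.0000e-02  7.0010e+01] w 0.0435 F [-2.8  1.2  5.7]
shift mm [-71.9 192.9  -5.7] rotvec [-0.001 -0.     0.   ]
```

Request:
drive_tool([
  {"x":0,"y":0,"z":-10,"rx":0,"ry":0,"rz":0,"fingers":1},
  {"x":0,"y":0,"z":-35,"rx":0,"ry":0,"rz":0,"fingers":1},
  {"x":0,"y":0,"z":-75,"rx":0,"ry":0,"rz":0,"fingers":1},
  {"x":0,"y":0,"z":-105,"rx":0,"ry":0,"rz":0,"fingers":1},
  {"x":-4,"y":12,"z":-115,"rx":0,"ry":0,"rz":0,"fingers":1},
  {"x":-16,"y":42,"z":-115,"rx":0,"ry":0,"rz":0,"fingers":1},
  {"x":-32,"y":86,"z":-115,"rx":0,"ry":0,"rz":0,"fingers":1},
  {"x":-48,"y":130,"z":-115,"rx":0,"ry":0,"rz":0,"fingers":1},
  {"x":-62,"y":167,"z":-115,"rx":0,"ry":0,"rz":0,"fingers":1},
  {"x":-70,"y":187,"z":-115,"rx":0,"ry":0,"rz":0,"fingers":1},
  {"x":-71.9,"y":192.9,"z":-115,"rx":0,"ry":0,"rz":0,"fingers":1},
  {"x":-71.9,"y":192.9,"z":-115,"rx":0,"ry":0,"rz":0,"fingers":1},
  {"x":-71.9,"y":192.9,"z":-95,"rx":0,"ry":0,"rz":0,"fingers":1},
  {"x":-71.9,"y":192.9,"z":-65,"rx":0,"ry":0,"rz":0,"fingers":1},
  {"x":-71.9,"y":192.9,"z":-45,"rx":0,"ry":0,"rz":0,"fingers":1},
  {"x":-71.9,"y":192.9,"z":-36,"rx":0,"ry":0,"rz":0,"fingers":1},
  {"x":-71.9,"y":192.9,"z":-30,"rx":0,"ry":0,"rz":0,"fingers":1},
  {"x":-71.9,"y":192.9,"z":-25,"rx":0,"ry":0,"rz":0,"fingers":1},
  {"x":-71.9,"y":192.9,"z":-25,"rx":0,"ry":0,"rz":0,"fingers":1},
])

```text
time_s: 21.88
tool_pos: [0.6277, -0.1455, 0.0662]
tool_rot: [180.0, -0.0, 70.0]
force: [0.6, -0.1, -1.3]
grip_width: 0.0435
grasp_force: 28.0
```

```bash
python3 d.py .6275 -.1452 .0474 70
```

```text
t 21.88 pos [ 0.6277 -0.1455  0.0662] [ 1.7998e+02 -1.0000e-02  7.0000e+01] w 0.0435 F [ 0.6 -0.1 -1.3]
shift mm [ 0.2 -0.3 18.8] rotvec [ 0. -0.  0.]
```

Request:
drive_tool([
  {"x":0,"y":0,"z":6,"rx":0,"ry":0,"rz":0,"fingers":1},
  {"x":0,"y":0,"z":12,"rx":0,"ry":0,"rz":0,"fingers":1},
  {"x":0,"y":0,"z":16,"rx":0,"ry":0,"rz":0,"fingers":1},
  {"x":0,"y":0,"z":18.5,"rx":0,"ry":0,"rz":0,"fingers":1},
  {"x":0,"y":0,"z":18.8,"rx":0,"ry":0,"rz":0,"fingers":1},
  {"x":0,"y":0,"z":18.8,"rx":0,"ry":0,"rz":0,"fingers":1},
])

```text
time_s: 22.62
tool_pos: [0.6275, -0.1455, 0.0475]
tool_rot: [-180.0, -0.0, 70.0]
force: [-0.3, 0.2, 2.6]
grip_width: 0.0434
grasp_force: 28.0
```

```bash
python3 d.py .4489 .1371 .19 80
```

```text
t 22.62 pos [ 0.6275 -0.1455  0.0475] [-1.7999e+02 -1.0000e-02  7.0000e+01] w 0.0434 F [-0.3  0.2  2.6]
shift mm [ 204.5 -264.5 -142.4] rotvec [-0.    -0.    -0.175]
```

Request:
drive_tool([
  {"x":0,"y":0,"z":0,"rx":0,"ry":0,"rz":0,"fingers":-0.1},
  {"x":0,"y":0,"z":0,"rx":0,"ry":0,"rz":0,"fingers":-0.5},
  {"x":0,"y":0,"z":0,"rx":0,"ry":0,"rz":0,"fingers":-0.8},
  {"x":0,"y":0,"z":0,"rx":0,"ry":0,"rz":0,"fingers":-0.8},
  {"x":0,"y":0,"z":-15,"rx":0,"ry":0,"rz":0,"fingers":-0.8},
  {"x":0,"y":0,"z":-50,"rx":0,"ry":0,"rz":0,"fingers":-1},
  {"x":0,"y":0,"z":-90,"rx":0,"ry":0,"rz":0,"fingers":-1},
  {"x":0,"y":0,"z":-128,"rx":0,"ry":0,"rz":0,"fingers":-1},
  {"x":8,"y":-10,"z":-143,"rx":0,"ry":0,"rz":0,"fingers":-1},
  {"x":30,"y":-39,"z":-143,"rx":0,"ry":0,"rz":0,"fingers":-1},
  {"x":62,"y":-80,"z":-143,"rx":0,"ry":0,"rz":0,"fingers":-1},
  {"x":96,"y":-124,"z":-143,"rx":0,"ry":0,"rz":0,"fingers":-1},
  {"x":130,"y":-168,"z":-143,"rx":0,"ry":0,"rz":0,"fingers":-1},
  {"x":162,"y":-210,"z":-143,"rx":0,"ry":0,"rz":0,"fingers":-1},
  {"x":190,"y":-246,"z":-143,"rx":0,"ry":0,"rz":0,"fingers":-1},
  {"x":204.5,"y":-264.5,"z":-143,"rx":0,"ry":0,"rz":0,"fingers":-1},
  {"x":204.5,"y":-264.5,"z":-143,"rx":0,"ry":0,"rz":0,"fingers":-1},
  {"x":204.5,"y":-264.5,"z":-143,"rx":0,"ry":0,"rz":0,"fingers":-1},
])

```text
time_s: 24.88
tool_pos: [0.449, 0.1362, 0.19]
tool_rot: [180.0, 0.0, 70.0]
force: [0.7, -0.6, -0.2]
grip_width: 0.0872
grasp_force: 0.0
```

```bash
python3 d.py .4489 .1371 .043 70; python3 - <<'E'
from cell import vision
from h import *
for n in("scene","top"):
    c=vision.read_camera(n); np.savez(f"{n}5.npz",**c)
cs=load(5); 
for p,n in(([.6066,-.0097,.086],"small"),([.6275,-.1452,.092],"medium"),([.4489,.1371,.094],"large")):
    q=proj(cs["scene"],p)[0]
    try: print(n,q,blob(cs["scene"],*q))
    except Exception as e: print(n,q,"none")
E
```

```text
t 24.88 pos [0.449  0.1362 0.19  ] [1.7999e+02 3.0000e-02 6.9970e+01] w 0.0872 F [ 0.7 -0.6 -0.2]
shift mm [  0.9  -0.4 147. ] rotvec [ 0.     0.001 -0.001]
small [264.93528786 195.05045449] (array([264.65079365, 195.12698413]), np.int32(63))
medium [213.28411219 219.4575216 ] (array([212.87179487, 219.54700855]), np.int32(117))
large [292.56843642 131.08466824] (array([292.75      , 132.21052632]), np.int32(152))
```

Request:
drive_tool([
  {"x":0.5,"y":0,"z":40,"rx":0,"ry":0,"rz":0,"fingers":-1},
  {"x":0.5,"y":0,"z":80,"rx":0,"ry":0,"rz":0,"fingers":-1},
  {"x":0.5,"y":0,"z":110,"rx":0,"ry":0,"rz":0,"fingers":-1},
  {"x":0.5,"y":0,"z":132,"rx":0,"ry":0,"rz":0,"fingers":-1},
  {"x":0.5,"y":0,"z":143,"rx":0,"ry":0,"rz":0,"fingers":-0.8},
  {"x":0.5,"y":0,"z":147,"rx":0,"ry":0,"rz":0,"fingers":-0.5},
  {"x":0.5,"y":0,"z":147,"rx":0,"ry":0,"rz":0,"fingers":-0.4},
  {"x":0.5,"y":0,"z":147,"rx":0,"ry":0,"rz":0,"fingers":-0.34},
  {"x":0.5,"y":0,"z":147,"rx":0,"ry":0,"rz":0,"fingers":-0.28},
  {"x":0.5,"y":0,"z":147,"rx":0,"ry":0,"rz":0,"fingers":-0.22},
  {"x":0.5,"y":0,"z":147,"rx":0,"ry":0,"rz":0,"fingers":1},
  {"x":0.5,"y":0,"z":147,"rx":0,"ry":0,"rz":0,"fingers":1},
  {"x":0.5,"y":0,"z":147,"rx":0,"ry":0,"rz":0,"fingers":1},
  {"x":0.5,"y":0,"z":147,"rx":0,"ry":0,"rz":0,"fingers":1},
], force=35)

```text
time_s: 26.72
tool_pos: [0.4485, 0.1383, 0.0437]
tool_rot: [-179.9, -0.0, 70.0]
force: [-4.5, 1.3, 6.6]
grip_width: 0.0554
grasp_force: 35.0
```

```bash
python3 d.py .6027 .1841 .049 70
```

```text
t 26.73 pos [0.4485 0.1383 0.0437] [-1.7991e+02 -3.0000e-02  7.0030e+01] w 0.0554 F [-4.5  1.3  6.6]
shift mm [ 95.7 129.3  -5.5] rotvec [-0.002 -0.     0.   ]
```

Request:
drive_tool([
  {"x":0,"y":0,"z":-10,"rx":0,"ry":0,"rz":0,"fingers":1},
  {"x":0,"y":0,"z":-30,"rx":0,"ry":0,"rz":0,"fingers":1},
  {"x":0,"y":0,"z":-55,"rx":0,"ry":0,"rz":0,"fingers":1},
  {"x":0,"y":0,"z":-75,"rx":0,"ry":0,"rz":0,"fingers":1},
  {"x":6,"y":8,"z":-80,"rx":0,"ry":0,"rz":0,"fingers":1},
  {"x":22,"y":30,"z":-80,"rx":0,"ry":0,"rz":0,"fingers":1},
  {"x":45,"y":60,"z":-80,"rx":0,"ry":0,"rz":0,"fingers":1},
  {"x":68,"y":92,"z":-80,"rx":0,"ry":0,"rz":0,"fingers":1},
  {"x":87,"y":117,"z":-80,"rx":0,"ry":0,"rz":0,"fingers":1},
  {"x":96,"y":129,"z":-80,"rx":0,"ry":0,"rz":0,"fingers":1},
  {"x":96,"y":129,"z":-80,"rx":0,"ry":0,"rz":0,"fingers":1},
  {"x":96,"y":129,"z":-70,"rx":0,"ry":0,"rz":0,"fingers":1},
  {"x":96,"y":129,"z":-55,"rx":0,"ry":0,"rz":0,"fingers":1},
  {"x":96,"y":129,"z":-42,"rx":0,"ry":0,"rz":0,"fingers":1},
  {"x":96,"y":129,"z":-36,"rx":0,"ry":0,"rz":0,"fingers":1},
  {"x":96,"y":129,"z":-30,"rx":0,"ry":0,"rz":0,"fingers":1},
  {"x":96,"y":129,"z":-25,"rx":0,"ry":0,"rz":0,"fingers":1},
  {"x":96,"y":129,"z":-25,"rx":0,"ry":0,"rz":0,"fingers":1},
])

```text
time_s: 28.98
tool_pos: [0.603, 0.1837, 0.068]
tool_rot: [-180.0, 0.0, 70.0]
force: [-0.3, -0.0, -2.8]
grip_width: 0.0552
grasp_force: 35.0
```

```bash
python3 d.py .6027 .1841 .0496 70
```

```text
t 28.98 pos [0.603  0.1837 0.068 ] [-1.7999e+02  1.0000e-02  7.0010e+01] w 0.0552 F [-0.3 -0.  -2.8]
shift mm [ 0.3 -0.5 18.4] rotvec [-0.  0.  0.]
```

Request:
drive_tool([
  {"x":0,"y":0,"z":6,"rx":0,"ry":0,"rz":0,"fingers":1},
  {"x":0,"y":0,"z":12,"rx":0,"ry":0,"rz":0,"fingers":1},
  {"x":0,"y":0,"z":16,"rx":0,"ry":0,"rz":0,"fingers":1},
  {"x":0,"y":0,"z":18.5,"rx":0,"ry":0,"rz":0,"fingers":1},
  {"x":0,"y":0,"z":18.8,"rx":0,"ry":0,"rz":0,"fingers":1},
  {"x":0,"y":0,"z":18.8,"rx":0,"ry":0,"rz":0,"fingers":1},
])

```text
time_s: 29.72
tool_pos: [0.6031, 0.1837, 0.0498]
tool_rot: [-180.0, -0.0, 70.0]
force: [-1.8, -0.0, 0.4]
grip_width: 0.0554
grasp_force: 35.0
```

Request:
drive_tool([
  {"x":0,"y":0,"z":0,"rx":0,"ry":0,"rz":0,"fingers":-0.35},
  {"x":0,"y":0,"z":0,"rx":0,"ry":0,"rz":0,"fingers":-0.7},
  {"x":0,"y":0,"z":0,"rx":0,"ry":0,"rz":0,"fingers":-1},
  {"x":0,"y":0,"z":0,"rx":0,"ry":0,"rz":0,"fingers":-1},
  {"x":0,"y":0,"z":-12,"rx":0,"ry":0,"rz":0,"fingers":-1},
  {"x":0,"y":0,"z":-45,"rx":0,"ry":0,"rz":0,"fingers":-1},
  {"x":0,"y":0,"z":-90,"rx":0,"ry":0,"rz":0,"fingers":-1},
  {"x":0,"y":0,"z":-140,"rx":0,"ry":0,"rz":0,"fingers":-1},
  {"x":0,"y":0,"z":-180,"rx":0,"ry":0,"rz":0,"fingers":-1},
  {"x":40,"y":-36,"z":-180,"rx":0,"ry":0,"rz":0,"fingers":-1},
  {"x":80,"y":-72,"z":-180,"rx":0,"ry":0,"rz":0,"fingers":-1},
  {"x":120,"y":-108,"z":-180,"rx":0,"ry":0,"rz":0,"fingers":-1},
  {"x":160,"y":-144,"z":-180,"rx":0,"ry":0,"rz":0,"fingers":-1},
  {"x":200,"y":-180,"z":-180,"rx":0,"ry":0,"rz":0,"fingers":-1},
  {"x":200,"y":-180,"z":-180,"rx":0,"ry":0,"rz":0,"fingers":-1},
  {"x":200,"y":-180,"z":-180,"rx":0,"ry":0,"rz":0,"fingers":-1},
])

```text
time_s: 31.72
tool_pos: [0.5028, 0.4327, 0.2301]
tool_rot: [179.9, 0.0, 70.0]
force: [1.1, -0.2, -0.4]
grip_width: 0.0869
grasp_force: 0.0
```

```bash
python3 - <<'E'
from cell import vision
from h import *
for n in("scene","top"):
    c=vision.read_camera(n); np.savez(f"{n}6.npz",**c)
cs=load(6); 
for p,n in(([.6066,-.0097,.086],"small"),([.6275,-.1452,.092],"medium"),([.6027,.1841,.1],"large")):
  for cam in cs:
    q=proj(cs[cam],p)[0]
    try: print(n,cam,q,blob(cs[cam],*q))
    except Exception as e: print(n,cam,q,"none")
s=cs["scene"]["image"][:,:,::-1]
cv2.imwrite("pics/s6.png",cv2.resize(s[100:270,85:395],None,fx=2.5,fy=2.5,interpolation=cv2.INTER_CUBIC))
E
```

```text
small scene [264.93528786 195.05045449] (array([264.625 , 195.0625]), np.int32(64))
small top [252.33578127 156.76172383] (array([252.76829268, 156.2804878 ]), np.int32(82))
medium scene [213.28411219 219.4575216 ] (array([212.84347826, 219.50434783]), np.int32(115))
medium top [316.05513306 147.04832545] (array([316.42857143, 146.5037594 ]), np.int32(133))
large scene [336.63390529 166.16841486] (array([336.375     , 166.60416667]), np.int32(144))
large top [159.55565875 155.87769302] (array([160.16949153, 155.31779661]), np.int32(236))
```

View pics/s6.png

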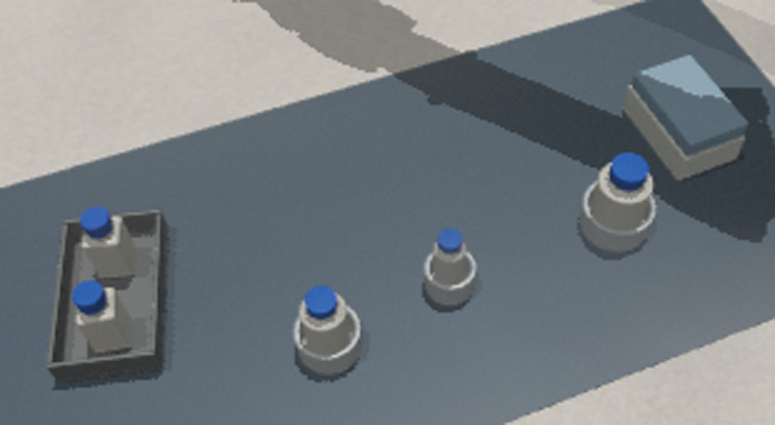

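All bottles stand upright in their places: cups at (320,335), (450,270) and (618,205), squares in the tray at (97,235) and (90,310). The cap positions match the predictions to within 1 px.

```bash
python3 -c "
from cell import workorder
print(workorder.sign_off())"
```

```text
the job is handed in; nothing more can be done
None
```

The job is handed in at about 32 s: the final camera check showed the stray square bottle upright in the return tray, each round bottle upright in its own cup, and the stock bottle and tip box where they were; sign-off returned no verdict.

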